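# Show the new binding to the inspection camera

## Task

Take the steel weight off the three books drying in the rack and set it down, without dropping it, upright and lengthwise in the middle of the cork mat, and let go of it. Then lift the blue book with the red spine out of the rack and hold it in the air for the inspection camera, spine up, its front cover (the one with the white panel) squarely facing the lens and the middle of the cover on the lens axis, 15 cm from the lens; the camera looks somewhat downward, so tilt the book to suit. Finish while holding it still there, and leave the other two books, the bowl and the tape where they are.

Things in the scene. Friction and masses are not known exactly. Their poses are not given: they have to be found in the camera images.
- weight: Steel bar 190 mm long (its y), 30 mm wide (its x) and 12 mm thick, 0.5 to 0.8 kg, with a wooden grip on top along its middle: 70 mm long (y), 24 mm wide (x), 40 mm high, so the top is 52 mm above the underside. Origin: centre of the bar's underside, z up. It starts lying across the three spines, at right angles to them, not fastened.
- mat: Cork mat fixed on the bench, 240 mm (its x) by 100 mm (its y), 4 mm thick. Origin: centre of its underside, on the bench; the weight goes on it with the bar along the mat's long x axis, either way round.
- rack: Wooden drying rack fixed on the bench, 174 x 216 mm (x, y). Origin: centre of its underside. Three 25 mm slots along its x, at y = -70, 0, +70 mm; slot floor 10 mm, cheeks 50 mm above the bench; end stops at x = +-78 mm, 30 mm high. In each slot a book stands loosely, spine up, front cover to the rack's +y, top 115 mm above the bench; which book is where varies.
- book: The book to show: blue covers, red spine, white panel on the front cover only; hardback book 148 x 22 x 105 mm (x, y, z), about 0.2 kg, rigid. Origin: centre of its underside as it stands; z up to the spine, x along the spine, +y out of the front cover. Lifts straight up; grip it by the spine. When shown its y points at the lens (against the camera's x) and its z lies along the camera's z.
- book_centre (a point): Middle of the blue book, 52.5 mm above its underside and 52.5 mm below the spine's top. Axes as the book's.
- book_sight (a point): The point straight out from the front cover, 150 mm from the middle of the blue book; it falls on the lens when the book is shown rightly.
- red_book: Bystander, red with black spine: hardback book 148 x 22 x 105 mm (x, y, z), about 0.2 kg, rigid. Origin: centre of its underside as it stands; z up to the spine, x along the spine, +y out of the front cover. 
- yellow_book: Bystander, yellow with black spine: hardback book 148 x 22 x 105 mm (x, y, z), about 0.2 kg, rigid. Origin: centre of its underside as it stands; z up to the spine, x along the spine, +y out of the front cover. 
- stand: Camera stand fixed on the bench: foot plate 120 x 130 x 14 mm and an upright column 22 mm thick, 30 mm behind the origin, 374 mm high. Origin on the bench; its x axis is the horizontal direction in which the camera looks.
- camera: Camera: grey box 50 x 56 x 50 mm, black lens barrel 42 mm across, red dot on top, 60 mm ahead of the stand's origin. Origin: middle of the lens's front. x: out of the lens, where it looks, 0.35 rad (20 degrees) below level; y level; z nearly up, tilted 0.35 rad towards where it looks. Clamped on the column; lens 240 to 300 mm above the bench (varies).
- lens (a point): Middle of the lens's front. Axes as the camera's.
- view_point (a point): The point on the lens axis 150 mm in front of the lens, where the middle of the book is to be held. Nothing marks it. Axes as the camera's.
- bowl: Bystander: blue ceramic bowl, 90 mm across, 45 mm high. Origin: centre of its underside.
- tape: Bystander: roll of yellow tape lying flat, 90 mm across, 25 mm high. Origin: centre of its underside.
Not all that is in view belongs to the job. Of the things that look like the book, the smaller one is meant. There is more than one size of the weight; the one meant has the size given above.

How it is judged:
By the outcome, as a careful person would: the job done as asked, in the order asked, and still so for the second after the job is handed in, while the arm keeps its last pose, push and grip.
It also fails if it takes over 61 s, if anything falls off the work surface, if the arm or the gripper's body presses on something with over 40 N, if the wrist force passes 120 N, or if a joint passes its speed limit or range.

## Robot

A 7-joint arm with a two-finger parallel gripper is mounted at the origin on the work surface. World frame = base frame: x ahead of the robot, y to its left, z up, the work surface at z = 0. Lengths are in m, angles in rad, forces in N, time in s.
With the tool pointing down it reaches from about 0.35 to 0.9 m from the base axis. Payload 7.2 kg.
Tool frame: the origin (TCP) lies midway between the tips of the shut fingers; the grasp point (between the pads) lies 19 mm behind it (manip.pinch_z is the distance from the TCP to the grasp point, in m); z points along the fingers, y is the line along which they close (so a half turn about z gives the same grasp; the last joint's range is limited). The gripper opens to 85 mm and grips with 20 to 120 N. Pads are 22 mm wide; open, the fingers measure 114 mm over their backs; the gripper's body (76 mm by 85 mm) begins 54 mm behind the grasp point. The pads swing forward as they close: fully open they stand 13 mm farther back than shut.
Start: joints at [1.105, 0.411, -0.013, 1.596, 0.006, 1.134, -0.082], TCP at [0.242, -0.576, 0.231] pointing down, gripper open.
Joint ranges: [-2.95, 2.95], [-0.29, 1.99], [-1.47, 1.44], [0.14, 2.54], [-1.03, 4.17], [0.13, 1.85], [-2.86, 2.86]. Speed limits (rad/s): [2.39, 2.39, 3.01, 3.01, 3.14, 3.14, 3.14].

## Interface

Orientations are given as a rotation vector (axis times angle).
In Python, from station import manip gives the robot as it stands. The module is installed in compiled form; this text tells all that it offers.
- The arm moves only by the tool carry_out, never from a script. Its argument "targets" is a list of rows, each an object with "offset": the shift along the tool's x, y, z in m, a list of three; "rot": the turn, a rotation vector about the tool's x, y, z in units of 6 degrees (1.0 is 6 degrees), a list of three; "jaw": the closure, from -1 (fully open) to 1 (shut). A call has 1 to 10 rows; each row shifts and turns the commanded pose from where the row before left it, along the tool's axes as they then stand; what a row does not reach is not made up. A row lasts 1/12 s, in which the tool goes at most 41.7 mm and 7.16 degrees, less where a joint would pass 70% of its speed; a pose out of reach is approached as far as the arm can. A call is refused whole if a number of a shift passes 0.0417 or a number of a turn 1, either way. A call with a gripper value outside its range is refused whole. The fingers move at their own pace and stop on an object; the grip force is fixed at half the most. Time passes only in rows, so rows that do not move let the fingers close. It gives the time, the measured TCP pose, the force, the opening and the grip force at its end, in the units of the state.
- manip.observe(): the state, without advancing time (a new reading comes with each control period).
- manip.grab_frame(name): name is "scene" or "top"; returns a dict with "frame" (420x560x3 uint8, red, green, blue), "mtx" (3x3 intrinsics, pixels), "R" (3x3) and "t" (3): a world point X has camera coordinates R X + t. Camera axes: x right, y down, z forward; pixel columns grow to the right and rows downward; lengths in m; the calibration is good to about 2 mm. A picture is of the moment at which its call begins. There is no depth.
- manip.close_job(): hands the job in; it is judged then, once.
The state is a dict: "time_s": time; "joint_pos": joint angles; "joint_velocities": joint speeds; "effort": joint torques, N m; "position": TCP position; "tool_rot": TCP orientation; "contact_force": force on the tool from outside, world axes, zero at the start; "torque": the same for the moment, N m; "gripper_width": finger opening in m; "finger_force": force on a finger pad.
Only numpy, scipy, OpenCV 4.12 (cv2) and the standard library are available. Lean on these libraries where they do the work, as an engineer would, in place of code of your own. Each camera call takes 0.05 s, during which the arm holds its last target. There are 200 camera calls.

## Working session

There is one attempt and no reset: what is moved stays moved. The work goes in short steps, Python scripts to look and compute and a tool call to move; the robot and the scene stay as the last step left them, time stands still between calls to the robot, and variables do not carry over. Pictures are saved under pics/ and viewed, at most 10 in all, crops included, and the job is handed in when it is done.

Besides the shell and the picture viewer there is one more tool, called as a command line: name --argument value ..., lists and objects as JSON in quotes. carry_out: Moves the arm, as the interface text tells. Its arguments: {"type":"object","properties":{"targets":{"type":"array"}},"required":["targets"]}

```bash
mkdir -p pics; python3 - <<'E'
from station import manip
import cv2,numpy as np,pickle
for n in("scene","top"):
    f=manip.grab_frame(n); pickle.dump({k:np.array(v) if k!='x' else v for k,v in f.items()},open(n+'.pkl','wb'))
    cv2.imwrite(f'pics/{n}0.png',cv2.resize(f["frame"][:,:,::-1],(784,588)))
    print(n,np.round(f["mtx"],1).tolist(),np.round(f["R"],3).tolist(),np.round(f["t"],3))
s=manip.observe()
print({k:np.round(v,3) for k,v in s.items()},manip.pinch_z)
E
```

```text
scene [[441.2, 0.0, 274.5], [0.0, 441.2, 210.4], [0.0, 0.0, 1.0]] [[-0.365, 0.931, 0.01], [0.798, 0.318, -0.512], [-0.48, -0.179, -0.859]] [ 0.133 -0.397  1.555]
top [[475.0, 0.0, 275.6], [0.0, 475.0, 200.5], [0.0, 0.0, 1.0]] [[0.003, -1.0, -0.004], [-0.999, -0.003, -0.041], [0.041, 0.004, -0.999]] [0.072 0.55  1.675]
{'time_s': np.float64(0.1), 'joint_pos': array([ 1.105,  0.412, -0.013,  1.597,  0.006,  1.134, -0.082]), 'joint_velocities': array([ 0.001, -0.001, -0.   , -0.003, -0.001, -0.   ,  0.   ]), 'effort': array([ 3.0000e-03, -6.0183e+01,  6.8500e-01, -3.0009e+01,  1.4000e-02,
        6.0000e-03,  0.0000e+00]), 'position': array([ 0.242, -0.576,  0.231]), 'tool_rot': array([-3.078e+00, -6.200e-01,  1.000e-03]), 'contact_force': array([ 0.544,  0.702, -0.326]), 'torque': array([0.022, 0.003, 0.011]), 'finger_force': np.float64(0.0), 'gripper_width': np.float64(0.085)} 0.0187
```

View pics/scene0.png

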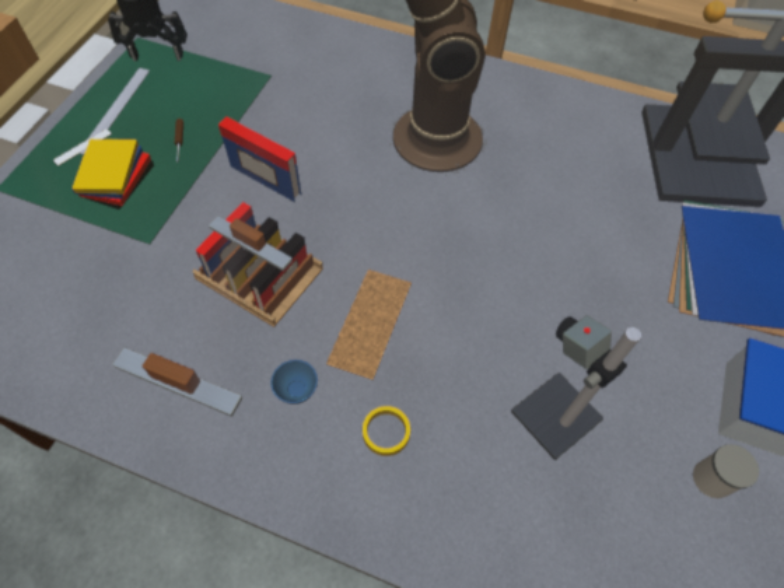

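View pics/top0.png

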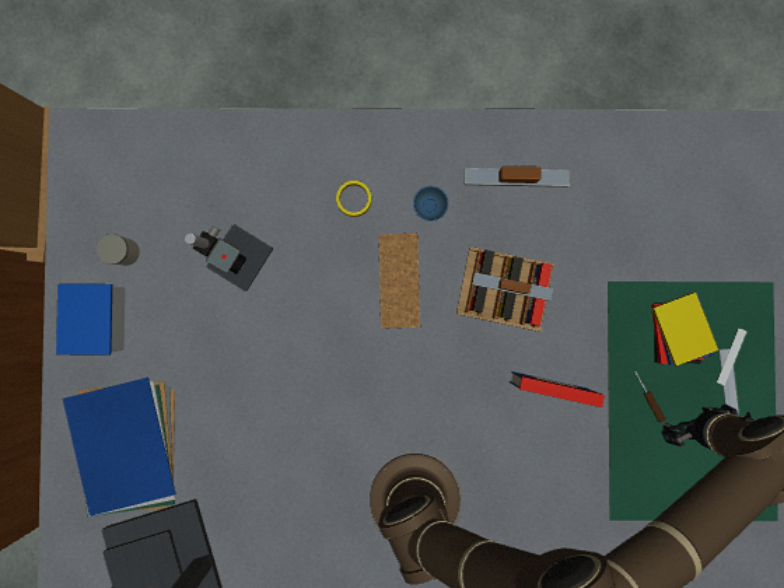

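```bash
python3 - <<'E'
import cv2,numpy as np,pickle
T=pickle.load(open('top.pkl','rb'))['frame'];S=pickle.load(open('scene.pkl','rb'))['frame']
def c(im,x0,y0,w,h): return cv2.resize(im[y0:y0+h,x0:x0+w,::-1],(400,300),interpolation=cv2.INTER_CUBIC)
a=np.hstack([c(T,312,165,100,75),c(S,132,140,100,75)])
b=np.hstack([c(T,120,150,100,75),c(S,360,220,100,75)])
cv2.imwrite('pics/crop1.png',np.vstack([a,b]))
E
```

```text
(no output)
```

View pics/crop1.png

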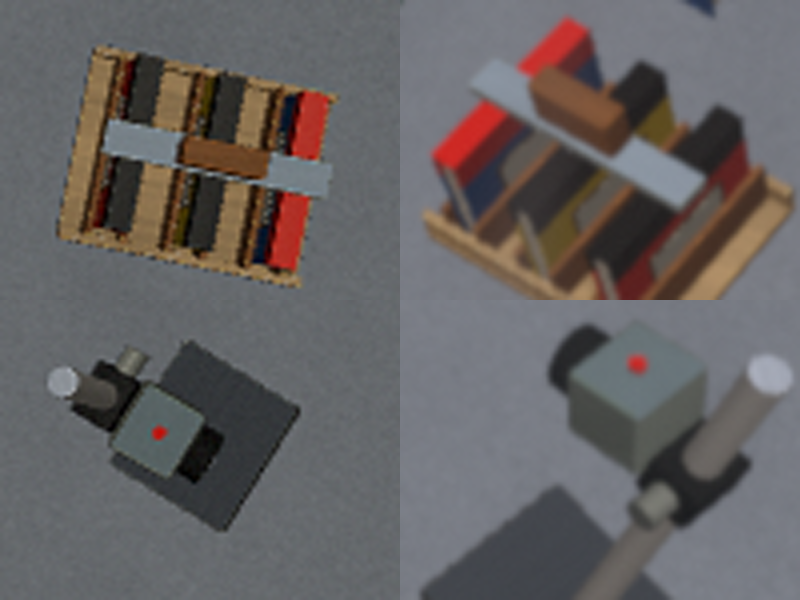

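```bash
cat >h.py <<'E'
import cv2,numpy as np,pickle
from station import manip
def load(n): return pickle.load(open(n+'.pkl','rb'))
def snap(n):
    f=manip.grab_frame(n); pickle.dump(f,open(n+'.pkl','wb')); return f
def ray(f,p):
    R=np.array(f['R']);t=np.array(f['t'])
    d=R.T@np.linalg.solve(f['mtx'],[p[0],p[1],1.]); return -R.T@t,d/np.linalg.norm(d)
def onz(f,p,z):
    o,d=ray(f,p); return o+d*(z-o[2])/d[2]
def tri(f,p,g,q):
    o,d=ray(f,p);a,b=ray(g,q)
    s=np.linalg.lstsq(np.stack([d,-b],1),a-o,rcond=None)[0]
    return (o+d*s[0]+a+b*s[1])/2,np.linalg.norm(o+d*s[0]-a-b*s[1])
def proj(f,X):
    c=np.array(f['R'])@X+np.array(f['t']); p=np.array(f['mtx'])@c; return p[:2]/p[2]
def blobs(f,lo,hi,roi,amin=4):
    x,y,w,h=roi; im=cv2.cvtColor(f['frame'],cv2.COLOR_RGB2HSV)[y:y+h,x:x+w]
    m=cv2.inRange(im,np.array(lo),np.array(hi)); cs=[]
    for c in cv2.findContours(m,cv2.RETR_EXTERNAL,cv2.CHAIN_APPROX_NONE)[0]:
        k=np.zeros_like(m);cv2.drawContours(k,[c],-1,255,-1);k&=m
        M=cv2.moments(k,True)
        if M['m00']>=amin:
            r=cv2.minAreaRect(c)
            cs.append((M['m00'],np.array([M['m10']/M['m00']+x,M['m01']/M['m00']+y]),cv2.boxPoints(r)+[x,y]))
    return sorted(cs,key=lambda c:-c[0])
E
python3 - <<'E'
from h import *
np.set_printoptions(precision=4,suppress=True)
T=load('top');S=load('scene')
for n,f,r in(("T",T,(312,165,100,75)),("S",S,(132,140,100,75)),("Tcam",T,(120,150,100,75)),("Scam",S,(360,220,100,90))):
    print(n)
    for lab,lo,hi in(("red",(0,170,110),(6,255,255)),("grip",(7,120,50),(14,255,200)),("steel",(90,25,120),(110,90,255)),("dark",(0,0,0),(180,255,45)),("green",(70,15,90),(100,60,255)),('plate',(90,0,50),(125,90,85))):
        for b in blobs(f,lo,hi,r,15 if lab!='red' else 4)[:3]: print(lab,b[0],b[1],b[2].round(1).tolist())
print("mat")
for f,r,n in((T,(262,155,50,90),"T"),(S,(230,185,70,90),"S")):
    b=blobs(f,(8,60,90),(22,255,255),r,100)[0]
    print(b[0],onz(f,b[1],.004),[onz(f,q,.004)[:2].round(4).tolist() for q in b[2]])
for f,pts in((T,[(340,182),(344,178),(347,201),(360,204),(385,196),(386,210),(150,256-150)]),(S,[(172,170),(158,160),(200,185)])):
    print(cv2.cvtColor(f['frame'],cv2.COLOR_RGB2HSV)[[p[1] for p in pts],[p[0] for p in pts]].tolist())
for f in(T,S): print(ray(f,(0,0))[0])
E
```

```text
T
red 124.0 [383.8145 222.3871] [[378.8, 230.8], [382.5, 212.7], [388.8, 214.0], [385.2, 232.0]]
red 110.0 [389.0182 195.9455] [[384.2, 203.2], [387.3, 187.3], [393.9, 188.6], [390.7, 204.5]]
grip 177.0 [368.2825 203.0056] [[356.4, 206.3], [358.3, 192.8], [381.0, 196.0], [379.1, 209.6]]
grip 42.0 [335.3095 212.9286] [[332.5, 221.9], [335.7, 202.9], [338.1, 203.4], [334.9, 222.3]]
grip 34.0 [355.0294 216.3529] [[351.2, 226.4], [355.2, 207.4], [358.0, 208.0], [354.0, 227.0]]
steel 144.0 [346.8819 200.1806] [[337.5, 202.5], [339.1, 194.6], [356.6, 198.1], [355.0, 206.0]]
steel 129.0 [385.9922 208.4419] [[374.0, 210.0], [375.6, 202.1], [394.4, 205.9], [392.8, 213.8]]
dark 133.0 [362.3759 217.8045] [[355.4, 226.6], [360.1, 207.8], [368.3, 209.8], [363.6, 228.6]]
dark 113.0 [341.8053 213.3363] [[336.1, 221.1], [340.0, 203.7], [347.2, 205.3], [343.3, 222.7]]
dark 79.0 [367.2278 192.2911] [[362.4, 198.9], [365.1, 183.8], [372.4, 185.1], [369.6, 200.2]]
green 31.0 [384.9355 207.9355] [[378.8, 210.9], [385.7, 201.8], [390.6, 205.5], [383.8, 214.6]]
S
red 133.0 [149.1805 173.5789] [[140.1, 178.
[... 2066 characters left out ...]
te 1484.0 [395.3363 292.535 ] [[364.0, 294.0], [395.0, 263.0], [430.0, 298.0], [399.0, 329.0]]
plate 49.0 [403.6735 233.3265] [[394.4, 238.9], [404.5, 223.7], [412.2, 228.8], [402.0, 244.0]]
plate 27.0 [440.    267.037] [[429.0, 276.0], [444.9, 257.9], [447.9, 260.6], [432.0, 278.6]]
mat
1887.0 [0.5517 0.0406 0.004 ] [[0.6696, 0.0944], [0.6725, -0.0064], [0.4333, -0.0126], [0.4305, 0.0875]]
2520.0 [0.5597 0.0414 0.004 ] [[0.6736, -0.005], [0.4246, -0.0216], [0.4317, 0.0874], [0.6763, 0.0939]]
[[17, 143, 73], [16, 107, 140], [102, 28, 135], [13, 173, 102], [1, 255, 55], [103, 31, 132], [110, 14, 108]]
[[8, 106, 87], [107, 34, 159], [106, 35, 160]]
[0.481  0.0661 1.6962]
[1.1115 0.2796 1.1309]
```

```bash
python3 - <<'E'
from h import *
np.set_printoptions(precision=4,suppress=True)
T=load('top');S=load('scene')
P=lambda f,q,z:onz(f,np.array(q),z)
a,b=P(T,(338.3,198.5),.127),P(T,(393.6,209.85),.127); print('bar T',(a+b)/2,a,b,np.linalg.norm(a-b),np.arctan2(*(a-b)[1::-1]))
a,b=P(S,(151.35,156.55),.127),P(S,(204.85,187.6),.127); print('bar S',(a+b)/2,np.linalg.norm(a-b),np.arctan2(*(a-b)[1::-1]))
# red spine: outer ends
for f,p,q in((T,(382,231.4),(390.6,187.95)),(S,(142.7,180.65),(176,146))):
    a,b=P(f,p,.115),P(f,q,.115); print('red ends',a,b,(a+b)/2,np.linalg.norm(a-b),np.arctan2(*(b-a)[1::-1]))
for p in((383.8,222.4),(389.0,195.95)): print('red cent',P(T,p,.115))
for p in((149.18,173.58),(170.17,151.56)): print('red cent S',P(S,p,.115))
print('dot',tri(T,(159,182.7),S,(419,235.5)))
print('coltop',tri(T,(120+64/4,150+(382-300)/4),S,(360+(770-400)/4,220+(375-300)/4)), P(T,(136,170.5),.374),P(S,(452.5,238.75),.374))
for q in((195.6,177),(175.8,208.8),(165.8,158.3)): print('plateT',P(T,q,.014))
for q in((364,294),(395,263),(399,329)): print('plateS',P(S,q,.014))
m=np.array([[183.3,0]])
print('lensrim T',[P(T,(172.7,190),z) for z in(.25,.28,.3)])
E
```

```text
bar T [ 0.5337 -0.2254  0.127 ] [ 0.5522 -0.1343  0.127 ] [ 0.5153 -0.3166  0.127 ] 0.18601912501298015 1.3709741180844721
bar S [ 0.5337 -0.226   0.127 ] 0.19194389849166987 -1.777057975719654
red ends [ 0.4439 -0.2806  0.115 ] [ 0.5885 -0.31    0.115 ] [ 0.5162 -0.2953  0.115 ] 0.1475680243339173 -0.2009858242681449
red ends [ 0.5897 -0.3075  0.115 ] [ 0.446  -0.2796  0.115 ] [ 0.5179 -0.2936  0.115 ] 0.14638742325207799 2.9496946884463555
red cent [ 0.4737 -0.2867  0.115 ]
red cent [ 0.5618 -0.3045  0.115 ]
red cent S [ 0.5619 -0.3029  0.115 ]
red cent S [ 0.4706 -0.2856  0.115 ]
dot (array([0.5896, 0.4162, 0.2978]), np.float64(0.0010666259999917648))
coltop (array([0.618 , 0.465 , 0.3697]), np.float64(0.002303039899263664)) [0.6176 0.4625 0.374 ] [0.6205 0.4651 0.374 ]
plateT [0.6322 0.358  0.014 ]
plateT [0.519  0.4271 0.014 ]
plateT [0.6987 0.4648 0.014 ]
plateS [0.6398 0.3623 0.014 ]
plateS [0.5215 0.418  0.014 ]
plateS [0.6974 0.4703 0.014 ]
lensrim T [array([0.571 , 0.3866, 0.25  ]), array([0.5691, 0.3799, 0.28  ]), array([0.5679, 0.3755, 0.3   ])]
```

```bash
cat >g.py <<'E'
import sys
from h import *
from scipy.spatial.transform import Rotation as Ro
np.set_printoptions(precision=4,suppress=True)
def go(pos,ydir,zdir=(0,0,-1)):
    s=manip.observe(); A=Ro.from_rotvec(s['tool_rot'])
    z=np.array(zdir,float);z/=np.linalg.norm(z); y=np.array(ydir,float);y-=z*(y@z);y/=np.linalg.norm(y)
    B=Ro.from_matrix(np.stack([np.cross(y,z),y,z],1)); d=np.array(pos)-s['position']
    print('t',s['time_s'],'pos',s['position'],'w',s['gripper_width'],'F',s['contact_force'],'q',s['joint_pos'])
    print(' off(now)',A.inv().apply(d),'off(after turn)',B.inv().apply(d),'turn',np.degrees((A.inv()*B).as_rotvec())/6)
def ang(deg): return (np.cos(np.radians(deg)),np.sin(np.radians(deg)),0)
E
python3 -c "
from g import *
go((.5337,-.2257,.28),ang(-11.5))"
```

```text
t 0.1 pos [ 0.2419 -0.5758  0.2305] w 0.08541118907177855 F [ 0.5437  0.7017 -0.3265] q [ 1.1048  0.4118 -0.0127  1.597   0.0056  1.1343 -0.0822]
 off(now) [ 0.4047 -0.2098 -0.0492] off(after turn) [ 0.4013  0.2162 -0.0495] turn [-0.0132 -0.0059 -9.2847]
```

Candidates (784-px top view). Weight: the bar across the rack (515,286), about 190 mm by measurement, against the longer bar on the bench (517,176). I choose the one on the rack. Book: the blue one with the red spine in the rack (543,290), 147 mm by measurement, against the larger standing one (558,388). I choose the one in the rack. The crop confirmed both: the bar lies over the three spines, and the red spine with the blue cover and panel is in the −y slot.

carry_out --targets '[{"offset": [0,0,-0.005],"rot": [0,0,-0.93],"jaw": -0.2},{"offset": [0,0,-0.005],"rot": [0,0,-0.93],"jaw": -0.2},{"offset": [0,0,-0.005],"rot": [0,0,-0.93],"jaw": -0.2},{"offset": [0,0,-0.005],"rot": [0,0,-0.93],"jaw": -0.2},{"offset": [0,0,-0.005],"rot": [0,0,-0.93],"jaw": -0.2},{"offset": [0,0,-0.005],"rot": [0,0,-0.93],"jaw": -0.2},{"offset": [0,0,-0.005],"rot": [0,0,-0.93],"jaw": -0.2},{"offset": [0,0,-0.005],"rot": [0,0,-0.93],"jaw": -0.2},{"offset": [0,0,-0.005],"rot": [0,0,-0.93],"jaw": -0.2},{"offset": [0,0,-0.005],"rot": [0,0,-0.93],"jaw": -0.2}]'

```text
time_s: 0.93
position: [0.2419, -0.5759, 0.281]
tool_rot: [-2.426, -1.995, -0.0]
contact_force: [-0.1, 0.6, -0.2]
gripper_width: 0.0513
finger_force: 0.0
```

carry_out --targets '[{"offset": [0.03,0.016,0],"rot": [0,0,0],"jaw": -0.2},{"offset": [0.03,0.016,0],"rot": [0,0,0],"jaw": -0.2},{"offset": [0.03,0.016,0],"rot": [0,0,0],"jaw": -0.2},{"offset": [0.03,0.016,0],"rot": [0,0,0],"jaw": -0.2},{"offset": [0.03,0.016,0],"rot": [0,0,0],"jaw": -0.2},{"offset": [0.03,0.016,0],"rot": [0,0,0],"jaw": -0.2},{"offset": [0.03,0.016,0],"rot": [0,0,0],"jaw": -0.2},{"offset": [0.03,0.016,0],"rot": [0,0,0],"jaw": -0.2},{"offset": [0.03,0.016,0],"rot": [0,0,0],"jaw": -0.2},{"offset": [0.03,0.016,0],"rot": [0,0,0],"jaw": -0.2}]'

```text
time_s: 1.77
position: [0.4589, -0.3123, 0.2811]
tool_rot: [-2.431, -1.989, 0.0]
contact_force: [0.9, -0.6, -0.4]
gripper_width: 0.0513
finger_force: 0.0
```

```bash
python3 -c "
from g import *
go((.5337,-.2257,.13),ang(-11.5))"
```

```text
t 1.7667 pos [ 0.4589 -0.3123  0.2811] w 0.051310536302693825 F [ 0.9121 -0.5567 -0.4118] q [ 0.8044  0.2788 -0.3664  1.6815  0.106   1.2013  0.2133]
 off(now) [0.0997 0.0563 0.1511] off(after turn) [0.0998 0.0561 0.1511] turn [-0.0042 -0.0006  0.0134]
```

carry_out --targets '[{"offset": [0.025,0.014,0],"rot": [0,0,0],"jaw": -0.2},{"offset": [0.025,0.014,0],"rot": [0,0,0],"jaw": -0.2},{"offset": [0.025,0.014,0],"rot": [0,0,0],"jaw": -0.2},{"offset": [0.025,0.014,0],"rot": [0,0,0],"jaw": -0.2},{"offset": [0,0,0.03],"rot": [0,0,0],"jaw": -0.2},{"offset": [0,0,0.03],"rot": [0,0,0],"jaw": -0.2},{"offset": [0,0,0.01],"rot": [0,0,0],"jaw": -0.2},{"offset": [0,0,0],"rot": [0,0,0],"jaw": -0.2}]'

```text
time_s: 2.43
position: [0.531, -0.2265, 0.2083]
tool_rot: [-2.427, -1.986, 0.005]
contact_force: [0.2, -1.0, -0.6]
gripper_width: 0.0513
finger_force: 0.0
```

```bash
python3 -c "
from g import *
go((.5337,-.2257,.13),ang(-11.5))
T=snap('top');S=snap('scene')
c=lambda im,x0,y0,w,h: cv2.resize(im[y0:y0+h,x0:x0+w,::-1],(400,300),interpolation=cv2.INTER_CUBIC)
cv2.imwrite('pics/c2.png',np.hstack([c(T['frame'],312,165,100,75),c(S['frame'],120,110,120,90)]))"
```

```text
t 2.4333 pos [ 0.531  -0.2265  0.2083] w 0.05127856185934152 F [ 0.241  -0.957  -0.6236] q [ 0.6278  0.3873 -0.404   1.7171  0.1685  1.0777 -0.0295]
 off(now) [0.0012 0.003  0.0782] off(after turn) [0.0013 0.0025 0.0783] turn [-0.0573 -0.0096  0.0151]
```

View pics/c2.png

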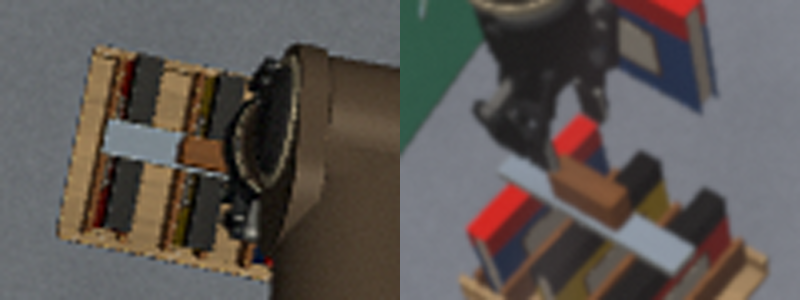

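```bash
python3 -c "
from g import *
T=load('top');S=load('scene')
p=np.array(manip.observe()['position'])
q=proj(S,p);print('tcp crop',(q-[120,110])*400/120+[400,0]); 
for z in(.127,.167):
  q=proj(S,np.array([.5337,-.2257,z]));print((q-[120,110])*400/120+[400,0])
"
```

```text
tcp crop [571.4445 141.3898]
[592.0663 205.9571]
[583.2881 177.0618]
```

carry_out --targets '[{"offset": [0.001,0.003,0.02],"rot": [0,0,0],"jaw": -0.2},{"offset": [0,0,0.02],"rot": [0,0,0],"jaw": -0.2},{"offset": [0,0,0.02],"rot": [0,0,0],"jaw": -0.2},{"offset": [0,0,0.01],"rot": [0,0,0],"jaw": -0.2},{"offset": [0,0,0.008],"rot": [0,0,0],"jaw": -0.2},{"offset": [0,0,0],"rot": [0,0,0],"jaw": -0.2}]'

```text
time_s: 3.03
position: [0.5359, -0.2267, 0.1331]
tool_rot: [-2.431, -1.989, 0.0]
contact_force: [0.3, -0.0, -0.6]
gripper_width: 0.051
finger_force: 0.0
```

carry_out --targets '[{"offset": [0,0,0],"rot": [0,0,0],"jaw": 1},{"offset": [0,0,0],"rot": [0,0,0],"jaw": 1},{"offset": [0,0,0],"rot": [0,0,0],"jaw": 1},{"offset": [0,0,0],"rot": [0,0,0],"jaw": 1},{"offset": [0,0,0],"rot": [0,0,0],"jaw": 1},{"offset": [0,0,0],"rot": [0,0,0],"jaw": 1}]'

```text
time_s: 3.53
position: [0.5358, -0.2266, 0.1346]
tool_rot: [2.431, 1.989, -0.001]
contact_force: [-4.0, 1.1, 6.6]
gripper_width: 0.0232
finger_force: 60.9
```

```bash
python3 -c "
from g import *
go((.5337,-.2257,.25),ang(-11.5))"
```

```text
t 3.5333 pos [ 0.5358 -0.2266  0.1346] w 0.023170168965510083 F [-4.0239  1.1076  6.5586] q [ 0.6067  0.4695 -0.3862  1.7864  0.2156  0.927  -0.0712]
 off(now) [ 0.0004 -0.0023 -0.1154] off(after turn) [ 0.0005 -0.0023 -0.1154] turn [0.001  0.0069 0.0127]
```

carry_out --targets '[{"offset": [0,0,-0.005],"rot": [0,0,0],"jaw": 1},{"offset": [0,0,-0.01],"rot": [0,0,0],"jaw": 1},{"offset": [0,0,-0.015],"rot": [0,0,0],"jaw": 1},{"offset": [0,0,-0.015],"rot": [0,0,0],"jaw": 1},{"offset": [0,0,-0.015],"rot": [0,0,0],"jaw": 1},{"offset": [0,0,-0.015],"rot": [0,0,0],"jaw": 1},{"offset": [0,0,-0.015],"rot": [0,0,0],"jaw": 1},{"offset": [0,0,-0.01],"rot": [0,0,0],"jaw": 1},{"offset": [0,0,0],"rot": [0,0,0],"jaw": 1},{"offset": [0,0,0],"rot": [0,0,0],"jaw": 1}]'

```text
time_s: 4.37
position: [0.5362, -0.2264, 0.2336]
tool_rot: [2.431, 1.989, 0.001]
contact_force: [-1.2, -0.1, -6.6]
gripper_width: 0.0233
finger_force: 59.7
```

```bash
python3 -c "
from g import *
go((.5515,.0407,.2346),ang(91.5))
T=snap('top');S=snap('scene')
c=lambda im,x0,y0,w,h: cv2.resize(im[y0:y0+h,x0:x0+w,::-1],(400,300),interpolation=cv2.INTER_CUBIC)
cv2.imwrite('pics/c3.png',np.hstack([c(T['frame'],312,165,100,75),c(S['frame'],120,110,120,90)]))"
```

```text
t 4.3667 pos [ 0.5362 -0.2264  0.2336] w 0.023257065415400267 F [-1.155  -0.1303 -6.6365] q [ 0.6282  0.3687 -0.4084  1.6807  0.1595  1.1244 -0.0237]
 off(now) [ 0.2649 -0.0378 -0.0011] off(after turn) [-0.0223  0.2667 -0.001 ] turn [  0.0037   0.0084 -17.1508]
```

View pics/c3.png

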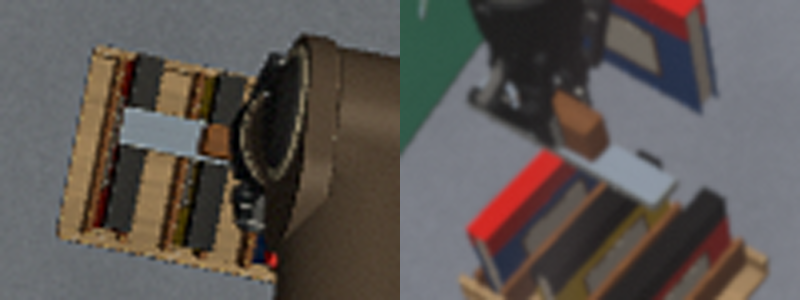

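carry_out --targets '[{"offset": [0.015,-0.002,0],"rot": [0,0,0],"jaw": 1},{"offset": [0.025,-0.004,0],"rot": [0,0,0],"jaw": 1},{"offset": [0.03,-0.004,0],"rot": [0,0,0],"jaw": 1},{"offset": [0.03,-0.004,0],"rot": [0,0,0],"jaw": 1},{"offset": [0.03,-0.004,0],"rot": [0,0,0],"jaw": 1},{"offset": [0.03,-0.004,0],"rot": [0,0,0],"jaw": 1},{"offset": [0.03,-0.004,0],"rot": [0,0,0],"jaw": 1},{"offset": [0.03,-0.004,0],"rot": [0,0,0],"jaw": 1},{"offset": [0.025,-0.004,0],"rot": [0,0,0],"jaw": 1},{"offset": [0.02,-0.004,0],"rot": [0,0,0],"jaw": 1}]'

```text
time_s: 5.3
position: [0.5506, 0.0436, 0.2322]
tool_rot: [-2.428, -1.991, 0.001]
contact_force: [-0.3, -1.3, -6.5]
gripper_width: 0.0234
finger_force: 59.5
```

carry_out --targets '[{"offset": [0,0,0],"rot": [0,0,-0.4],"jaw": 1},{"offset": [0,0,0],"rot": [0,0,-0.8],"jaw": 1},{"offset": [0,0,0],"rot": [0,0,-0.9],"jaw": 1},{"offset": [0,0,0],"rot": [0,0,-0.9],"jaw": 1},{"offset": [0,0,0],"rot": [0,0,-0.9],"jaw": 1},{"offset": [0,0,0],"rot": [0,0,-0.9],"jaw": 1},{"offset": [0,0,0],"rot": [0,0,-0.9],"jaw": 1},{"offset": [0,0,0],"rot": [0,0,-0.9],"jaw": 1},{"offset": [0,0,0],"rot": [0,0,-0.9],"jaw": 1},{"offset": [0,0,0],"rot": [0,0,-0.9],"jaw": 1}]'

```text
time_s: 6.13
position: [0.5507, 0.0406, 0.2321]
tool_rot: [-1.345, -2.837, 0.001]
contact_force: [-0.4, -0.4, -6.6]
gripper_width: 0.0232
finger_force: 59.5
```

carry_out --targets '[{"offset": [0,0,0],"rot": [0,0,-0.9],"jaw": 1},{"offset": [0,0,0],"rot": [0,0,-0.9],"jaw": 1},{"offset": [0,0,0],"rot": [0,0,-0.9],"jaw": 1},{"offset": [0,0,0],"rot": [0,0,-0.9],"jaw": 1},{"offset": [0,0,0],"rot": [0,0,-0.9],"jaw": 1},{"offset": [0,0,0],"rot": [0,0,-0.9],"jaw": 1},{"offset": [0,0,0],"rot": [0,0,-0.9],"jaw": 1},{"offset": [0,0,0],"rot": [0,0,-0.9],"jaw": 1},{"offset": [0,0,0],"rot": [0,0,-0.5],"jaw": 1},{"offset": [0,0,0],"rot": [0,0,0],"jaw": 1}]'

```text
time_s: 6.97
position: [0.5507, 0.0405, 0.2322]
tool_rot: [-0.128, -3.137, -0.0]
contact_force: [-1.0, 1.3, -6.9]
gripper_width: 0.0233
finger_force: 59.5
```

```bash
python3 - <<'E'
from g import *
go((.5515,.0407,.0235),ang(91.5))
T=snap('top');S=snap('scene')
for f,r in((T,(230,140,120,130)),(S,(200,150,130,140))):
    for b in blobs(f,(90,25,120),(112,90,255),r,15)[:4]: print(b[0],b[1],[onz(f,q,.13+.0)[:2].round(4).tolist() for q in b[2]])
c=lambda im,x0,y0,w,h: cv2.resize(im[y0:y0+h,x0:x0+w,::-1],(400,300),interpolation=cv2.INTER_CUBIC)
cv2.imwrite('pics/c4.png',np.hstack([c(T['frame'],200,120,160,120),c(S['frame'],180,140,160,120)]))
E
```

```text
t 6.9667 pos [0.5507 0.0405 0.2322] w 0.023256660188491207 F [-0.9717  1.2853 -6.8943] q [ 0.4946  0.4164 -0.8614  1.7308  0.3413  1.1546  1.0235]
 off(now) [-0.0011  0.0003  0.2087] off(after turn) [-0.0008  0.0002  0.2087] turn [ 0.0015 -0.0185 -1.0308]
32.0 [281.5312 223.0938] [[0.4845, 0.0701], [0.4904, 0.0582], [0.4576, 0.0417], [0.4516, 0.0535]]
238.0 [250.7437 206.8529] [[0.5955, -0.0082], [0.5256, -0.0032], [0.5327, 0.0263], [0.6018, 0.0206]]
103.0 [217.699  265.6893] [[0.7504, -0.0513], [0.7088, -0.0251], [0.7649, 0.0518], [0.8043, 0.0255]]
16.0 [276.3125 172.0625] [[0.4292, 0.0249], [0.4261, 0.0327], [0.4388, 0.0376], [0.4419, 0.0299]]
15.0 [203.2667 287.2   ] [[0.8159, -0.0181], [0.8118, -0.0184], [0.8121, 0.0013], [0.8161, 0.0017]]
```

View pics/c4.png

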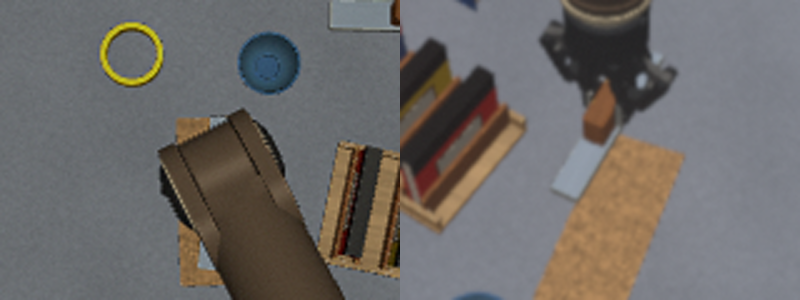

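carry_out --targets '[{"offset": [-0.001,0,0.01],"rot": [0,0,-0.5],"jaw": 1},{"offset": [0,0,0.02],"rot": [0,0,-0.5],"jaw": 1},{"offset": [0,0,0.03],"rot": [0,0,0],"jaw": 1},{"offset": [0,0,0.03],"rot": [0,0,0],"jaw": 1},{"offset": [0,0,0.03],"rot": [0,0,0],"jaw": 1},{"offset": [0,0,0.03],"rot": [0,0,0],"jaw": 1},{"offset": [0,0,0.02],"rot": [0,0,0],"jaw": 1},{"offset": [0,0,0.02],"rot": [0,0,0],"jaw": 1},{"offset": [0,0,0.01],"rot": [0,0,0],"jaw": 1},{"offset": [0,0,0],"rot": [0,0,0],"jaw": 1}]'

```text
time_s: 7.9
position: [0.5507, 0.0404, 0.031]
tool_rot: [0.031, -3.137, 0.0]
contact_force: [-0.1, 0.2, -7.2]
gripper_width: 0.0232
finger_force: 59.6
```

```bash
python3 - <<'E'
from g import *
go((.5515,.0407,.0235),ang(91.5))
E
```

```text
t 7.9 pos [0.5507 0.0404 0.031 ] w 0.023222783630474537 F [-0.1393  0.2229 -7.1878] q [ 0.371   0.6631 -0.7193  1.907   0.598   0.8028  0.9134]
 off(now) [-0.0008  0.0003  0.0075] off(after turn) [-0.0008  0.0003  0.0075] turn [-0.0022 -0.0394 -0.0627]
```

carry_out --targets '[{"offset": [-0.001,0,0.003],"rot": [0,0,-0.06],"jaw": 1},{"offset": [0,0,0.002],"rot": [0,0,0],"jaw": 1},{"offset": [0,0,0.001],"rot": [0,0,0],"jaw": 1},{"offset": [0,0,0.0],"rot": [0,0,0],"jaw": 1}]'

```text
time_s: 8.23
position: [0.5538, 0.0407, 0.028]
tool_rot: [-0.042, 3.14, -0.0]
contact_force: [0.4, 0.2, -6.6]
gripper_width: 0.0231
finger_force: 59.8
```

carry_out --targets '[{"offset": [0,0,0.001],"rot": [0,0,0],"jaw": 1},{"offset": [0,0,0],"rot": [0,0,0],"jaw": 1}]'

```text
time_s: 8.4
position: [0.5535, 0.0406, 0.0267]
tool_rot: [-0.042, 3.141, -0.0]
contact_force: [-0.4, -0.5, -7.1]
gripper_width: 0.0232
finger_force: 59.8
```

carry_out --targets '[{"offset": [0,0,0.001],"rot": [0,0,0],"jaw": 1},{"offset": [0,0,0],"rot": [0,0,0],"jaw": 1}]'

```text
time_s: 8.57
position: [0.5533, 0.0407, 0.0253]
tool_rot: [-0.042, 3.141, -0.0]
contact_force: [0.0, 2.1, -5.9]
gripper_width: 0.0233
finger_force: 59.8
```

carry_out --targets '[{"offset": [0.0015,0,0.001],"rot": [0,0,0],"jaw": 1},{"offset": [0,0,0.0005],"rot": [0,0,0],"jaw": 1},{"offset": [0,0,0],"rot": [0,0,0],"jaw": 1}]'

```text
time_s: 8.82
position: [0.5515, 0.0407, 0.0237]
tool_rot: [0.043, -3.141, 0.0]
contact_force: [0.2, -0.2, -6.9]
gripper_width: 0.0233
finger_force: 59.8
```

carry_out --targets '[{"offset": [0,0,0.001],"rot": [0,0,0],"jaw": 1},{"offset": [0,0,0],"rot": [0,0,0],"jaw": 1}]'

```text
time_s: 8.98
position: [0.5517, 0.0407, 0.0236]
tool_rot: [-0.043, 3.141, -0.001]
contact_force: [-4.7, -1.4, 5.6]
gripper_width: 0.0231
finger_force: 61.2
```

carry_out --targets '[{"offset": [0,0,0.001],"rot": [0,0,0],"jaw": 1},{"offset": [0,0,0],"rot": [0,0,0],"jaw": 1}]'

```text
time_s: 9.15
position: [0.5517, 0.0407, 0.0236]
tool_rot: [-0.042, 3.141, -0.002]
contact_force: [-8.3, -2.6, 16.1]
gripper_width: 0.0232
finger_force: 62.9
```

carry_out --targets '[{"offset": [0,0,-0.001],"rot": [0,0,0],"jaw": 1},{"offset": [0,0,0],"rot": [0,0,0],"jaw": -0.2},{"offset": [0,0,0],"rot": [0,0,0],"jaw": -0.2},{"offset": [0,0,0],"rot": [0,0,0],"jaw": -0.2},{"offset": [0,0,0],"rot": [0,0,0],"jaw": -0.2},{"offset": [0,0,-0.01],"rot": [0,0,0],"jaw": -0.2},{"offset": [0,0,-0.02],"rot": [0,0,0],"jaw": -0.2},{"offset": [0,0,-0.03],"rot": [0,0,0],"jaw": -0.2},{"offset": [0,0,-0.03],"rot": [0,0,0],"jaw": -0.2},{"offset": [0,0,-0.03],"rot": [0,0,0],"jaw": -0.2}]'

```text
time_s: 9.98
position: [0.5515, 0.0411, 0.1446]
tool_rot: [0.044, -3.141, -0.001]
contact_force: [0.9, -0.3, -0.3]
gripper_width: 0.051
finger_force: 0.0
```

carry_out --targets '[{"offset": [0,0,-0.03],"rot": [0,0,0.7],"jaw": -0.2},{"offset": [0,0,-0.03],"rot": [0,0,0.7],"jaw": -0.2},{"offset": [0,0,-0.02],"rot": [0,0,0.7],"jaw": -0.2},{"offset": [0,0,0],"rot": [0,0,0],"jaw": -0.2}]'

```text
time_s: 10.32
position: [0.5538, 0.0419, 0.2282]
tool_rot: [0.307, 3.119, 0.002]
contact_force: [0.6, -0.3, 0.3]
gripper_width: 0.0512
finger_force: 0.0
```

```bash
python3 - <<'E'
from g import *
go((.517,-.2945,.22),ang(78.6))
E
```

```text
t 10.3167 pos [0.5538 0.0419 0.2282] w 0.051207006751070615 F [ 0.6383 -0.3437  0.2661] q [ 0.4725  0.4116 -0.8327  1.7372  0.3351  1.1334  0.9135]
 off(now) [-0.0295 -0.3371  0.0078] off(after turn) [-0.0304 -0.337   0.0082] turn [0.0174 0.0705 0.0236]
```

```bash
python3 - <<'E'
from g import *
T=snap('top');S=snap('scene')
for n,f,r in(('T',T,(330,165,80,75)),('S',S,(132,140,80,75))):
    for lab,lo,hi in(("red",(0,170,110),(6,255,255)),("dark",(0,0,0),(180,255,45))):
        for b in blobs(f,lo,hi,r,60)[:4]:
            q=[onz(f,p,.115)[:2] for p in b[2]]; e=max([(q[1]-q[0]),(q[2]-q[1])],key=np.linalg.norm)
            print(n,lab,b[0],onz(f,b[1],.115)[:2],np.mean(q,0),np.linalg.norm(q[1]-q[0]),np.linalg.norm(q[2]-q[1]),np.degrees(np.arctan(e[1]/e[0])))
for b in blobs(S,(90,25,120),(112,90,255),(220,170,90,110),15)[:4]: print('bar S',b[0],[onz(S,p,.016)[:2].round(4).tolist() for p in b[2]])
im=S['frame'][150:290,120:320,::-1]
cv2.imwrite('pics/c5.png',cv2.resize(im,(800,560),interpolation=cv2.INTER_CUBIC))
E
```

```text
T red 297.0 [ 0.516  -0.2954] [ 0.5162 -0.2952] 0.14768073070562723 0.022154679837327947 -11.613519861907786
T dark 174.0 [ 0.5141 -0.2195] [ 0.5274 -0.2231] 0.14708708706866896 0.02478665458937181 -11.508860965101706
T dark 141.0 [ 0.5285 -0.1504] [ 0.5456 -0.156 ] 0.1451604906966636 0.024650116515370777 -12.193143613800837
S red 327.0 [ 0.5221 -0.2949] [ 0.5183 -0.2929] 0.1463228818371782 0.024929902656628315 -12.024234636315997
S dark 404.0 [ 0.5593 -0.1552] [ 0.5532 -0.1541] 0.1414233621181572 0.03178612777620544 -10.994703729153006
S dark 236.0 [ 0.512  -0.2124] [ 0.5215 -0.2162] 0.1130930611549011 0.029674430723395862 -10.242672211269339
bar S 170.0 [[0.6473, 0.0312], [0.5867, 0.0295], [0.5884, 0.0546], [0.6487, 0.0558]]
bar S 85.0 [[0.5135, 0.0289], [0.463, 0.027], [0.4648, 0.0506], [0.5152, 0.052]]
bar S 45.0 [[0.6868, -0.0366], [0.6787, -0.0246], [0.7313, 0.012], [0.7391, 0.0003]]
```

View pics/c5.png

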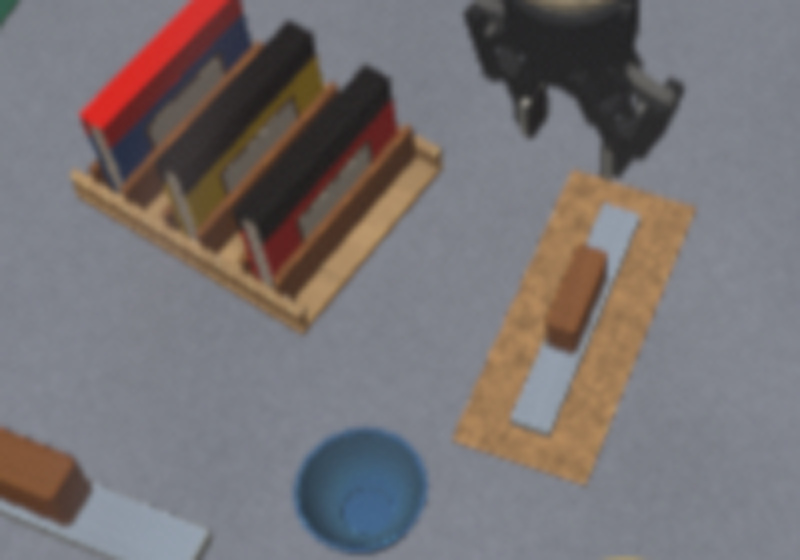

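carry_out --targets '[{"offset": [-0.003,-0.03,0],"rot": [0,0,0],"jaw": -0.2},{"offset": [-0.003,-0.035,0],"rot": [0,0,0],"jaw": -0.2},{"offset": [-0.003,-0.04,0],"rot": [0,0,0],"jaw": -0.2},{"offset": [-0.003,-0.04,0],"rot": [0,0,0],"jaw": -0.2},{"offset": [-0.003,-0.04,0],"rot": [0,0,0],"jaw": -0.2},{"offset": [-0.003,-0.04,0],"rot": [0,0,0],"jaw": -0.2},{"offset": [-0.003,-0.04,0],"rot": [0,0,0],"jaw": -0.2},{"offset": [-0.003,-0.04,0],"rot": [0,0,0],"jaw": -0.2},{"offset": [-0.003,-0.03,0],"rot": [0,0,0],"jaw": -0.2},{"offset": [0,0,0],"rot": [0,0,0],"jaw": -0.2}]'

```text
time_s: 11.25
position: [0.5109, -0.3015, 0.2205]
tool_rot: [-0.316, -3.122, 0.003]
contact_force: [0.0, -0.1, 0.2]
gripper_width: 0.0511
finger_force: 0.0
```

```bash
python3 - <<'E'
from g import *
go((.517,-.294,.074),ang(78.4))
E
```

```text
t 11.25 pos [ 0.5109 -0.3015  0.2205] w 0.051125665365567535 F [ 0.0465 -0.0569  0.2245] q [ 0.9823  0.4682 -0.7344  1.6513  0.3394  1.1565  1.5312]
 off(now) [-0.005   0.0089  0.1465] off(after turn) [-0.0045  0.0086  0.1465] turn [-0.0199 -0.0314  0.0089]
```

carry_out --targets '[{"offset": [-0.005,0.009,0.01],"rot": [-0.02,-0.03,0],"jaw": -0.2},{"offset": [0,0,0.03],"rot": [0,0,0],"jaw": -0.2},{"offset": [0,0,0.03],"rot": [0,0,0],"jaw": -0.2},{"offset": [0,0,0.01],"rot": [0,0,0],"jaw": -0.2},{"offset": [0,0,0],"rot": [0,0,0],"jaw": -0.2}]'

```text
time_s: 11.67
position: [0.5192, -0.2828, 0.1393]
tool_rot: [-0.298, -3.125, -0.008]
contact_force: [-0.3, 0.5, 0.1]
gripper_width: 0.0514
finger_force: 0.0
```

```bash
python3 - <<'E'
from g import *
go((.517,-.294,.074),ang(78.4))
E
```

```text
t 11.6667 pos [ 0.5192 -0.2828  0.1393] w 0.05140476383414617 F [-0.3328  0.4913  0.0918] q [ 0.9275  0.5506 -0.7047  1.7397  0.407   1.0072  1.4536]
 off(now) [-0.0001 -0.0117  0.0653] off(after turn) [-0.0001 -0.0114  0.0653] turn [ 0.0466 -0.0275  0.1189]
```

carry_out --targets '[{"offset": [0,0,0],"rot": [0,0,0],"jaw": -0.2},{"offset": [0,0,0],"rot": [0,0,0],"jaw": -0.2},{"offset": [0,0,0],"rot": [0,0,0],"jaw": -0.2}]'

```text
time_s: 11.92
position: [0.522, -0.2852, 0.1444]
tool_rot: [0.301, 3.121, 0.001]
contact_force: [-0.2, -0.2, 0.1]
gripper_width: 0.0512
finger_force: 0.0
```

```bash
python3 - <<'E'
from g import *
go((.517,-.294,.074),ang(78.4))
E
```

```text
t 11.9167 pos [ 0.522  -0.2852  0.1444] w 0.05116108207267989 F [-0.216  -0.2477  0.0925] q [ 0.9294  0.5451 -0.7061  1.7341  0.4064  1.0085  1.4543]
 off(now) [ 0.0037 -0.0097  0.0704] off(after turn) [ 0.0032 -0.0096  0.0704] turn [0.0142 0.0531 0.0969]
```

carry_out --targets '[{"offset": [0.0037,-0.0097,0],"rot": [0,0.04,0.1],"jaw": -0.2},{"offset": [0,0,0],"rot": [0,0,0],"jaw": -0.2},{"offset": [0,0,0],"rot": [0,0,0],"jaw": -0.2},{"offset": [0,0,0],"rot": [0,0,0],"jaw": -0.2}]'

```text
time_s: 12.25
position: [0.5154, -0.2946, 0.1431]
tool_rot: [-0.32, -3.125, -0.003]
contact_force: [-0.1, -0.3, 0.5]
gripper_width: 0.0511
finger_force: 0.0
```

```bash
python3 - <<'E'
from g import *
go((.517,-.294,.074),ang(78.4))
E
```

```text
t 12.25 pos [ 0.5154 -0.2946  0.1431] w 0.051110207595198354 F [-0.1365 -0.3011  0.4505] q [ 0.9438  0.5466 -0.7009  1.7334  0.4043  1.0121  1.4625]
 off(now) [-0.0015  0.0008  0.0691] off(after turn) [-0.0015  0.0009  0.0691] turn [ 0.0171 -0.005  -0.0166]
```

carry_out --targets '[{"offset": [0,0,0.015],"rot": [0,0,0],"jaw": -0.2},{"offset": [0,0,0.02],"rot": [0,0,0],"jaw": -0.2},{"offset": [0,0,0.02],"rot": [0,0,0],"jaw": -0.2},{"offset": [0,0,0.012],"rot": [0,0,0],"jaw": -0.2},{"offset": [0,0,0],"rot": [0,0,0],"jaw": -0.2},{"offset": [0,0,0],"rot": [0,0,0],"jaw": -0.2},{"offset": [0,0,0],"rot": [0,0,0],"jaw": -0.2}]'

```text
time_s: 12.83
position: [0.5162, -0.2939, 0.0767]
tool_rot: [0.318, 3.125, 0.003]
contact_force: [0.1, -1.0, 0.2]
gripper_width: 0.0512
finger_force: 0.0
```

```bash
python3 - <<'E'
from g import *
go((.517,-.294,.074),ang(78.4))
E
```

```text
t 12.8333 pos [ 0.5162 -0.2939  0.0767] w 0.05123747343498235 F [ 0.1101 -1.0467  0.2061] q [ 0.9082  0.6249 -0.6564  1.7848  0.4725  0.895   1.408 ]
 off(now) [-0.0008  0.0001  0.0027] off(after turn) [-0.0008  0.0001  0.0027] turn [ 0.0192  0.0017 -0.0057]
```

carry_out --targets '[{"offset": [0,0,0],"rot": [0,0,0],"jaw": 1},{"offset": [0,0,0],"rot": [0,0,0],"jaw": 1},{"offset": [0,0,0],"rot": [0,0,0],"jaw": 1},{"offset": [0,0,0],"rot": [0,0,0],"jaw": 1},{"offset": [0,0,0],"rot": [0,0,0],"jaw": 1},{"offset": [0,0,0],"rot": [0,0,0],"jaw": 1}]'

```text
time_s: 13.33
position: [0.516, -0.2942, 0.0768]
tool_rot: [0.319, 3.125, 0.002]
contact_force: [-1.3, -0.1, 6.0]
gripper_width: 0.0214
finger_force: 58.7
```

```bash
python3 - <<'E'
from g import *
go((.517,-.294,.074),ang(78.4)); print(manip.observe()['torque'])
E
```

```text
t 13.3333 pos [ 0.516  -0.2942  0.0768] w 0.02140136045959834 F [-1.2524 -0.0997  6.0049] q [ 0.9082  0.6245 -0.656   1.7852  0.4729  0.8947  1.4077]
 off(now) [-0.001   0.0004  0.0028] off(after turn) [-0.001   0.0004  0.0028] turn [ 0.0135  0.0035 -0.0085]
[0.1412 0.1522 0.0437]
```

carry_out --targets '[{"offset": [0,0,-0.005],"rot": [0,0,0],"jaw": 1},{"offset": [0,0,-0.015],"rot": [0,0,0],"jaw": 1},{"offset": [0,0,-0.02],"rot": [0,0,0],"jaw": 1},{"offset": [0,0,-0.025],"rot": [0,0,0],"jaw": 1},{"offset": [0,0,-0.025],"rot": [0,0,0],"jaw": 1},{"offset": [0,0,-0.025],"rot": [0,0,0],"jaw": 1},{"offset": [0,0,-0.025],"rot": [0,0,0],"jaw": 1},{"offset": [0,0,-0.015],"rot": [0,0,0],"jaw": 1},{"offset": [0,0,-0.01],"rot": [0,0,0],"jaw": 1},{"offset": [0,0,0],"rot": [0,0,0],"jaw": 1}]'

```text
time_s: 14.17
position: [0.5162, -0.2945, 0.2428]
tool_rot: [0.319, 3.124, 0.001]
contact_force: [0.3, 1.4, -1.2]
gripper_width: 0.0209
finger_force: 59.1
```

carry_out --targets '[{"offset": [0,0,0],"rot": [0,0,0],"jaw": 1},{"offset": [0,0,0],"rot": [0,0,0],"jaw": 1}]'

```text
time_s: 14.33
position: [0.5147, -0.2942, 0.2393]
tool_rot: [-0.319, -3.122, -0.005]
contact_force: [-0.5, 0.9, -1.5]
gripper_width: 0.0216
finger_force: 59.1
```

```bash
python3 - <<'E'
from g import *
go((.4958,.2627,.2205),(.4908,.8009,.3429),(.1792,.2923,-.9394))
S=snap('scene');T=snap('top')
cv2.imwrite('pics/c6.png',cv2.resize(S['frame'][70:280,80:360,::-1],(800,600)))
E
```

```text
t 14.3333 pos [ 0.5147 -0.2942  0.2393] w 0.021638454832078415 F [-0.5464  0.9015 -1.4995] q [ 0.9791  0.4533 -0.7455  1.6273  0.3228  1.1927  1.5298]
 off(now) [0.1309 0.5415 0.0207] off(after turn) [0.3071 0.4303 0.1771] turn [-3.2885 -0.6133  3.2679]
```

View pics/c6.png

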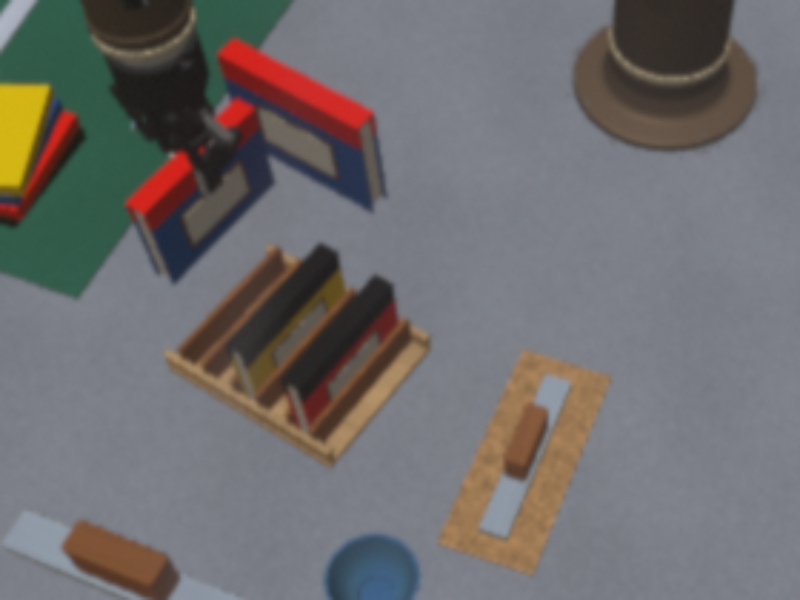

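carry_out --targets '[{"offset": [0.005,0.015,0],"rot": [0,0,0],"jaw": 1},{"offset": [0.008,0.025,0],"rot": [0,0,0],"jaw": 1},{"offset": [0.01,0.035,0],"rot": [0,0,0],"jaw": 1},{"offset": [0.01,0.035,0],"rot": [0,0,0],"jaw": 1},{"offset": [0.01,0.035,0],"rot": [0,0,0],"jaw": 1},{"offset": [0.01,0.035,0],"rot": [0,0,0],"jaw": 1},{"offset": [0.01,0.035,0],"rot": [0,0,0],"jaw": 1},{"offset": [0.01,0.035,0],"rot": [0,0,0],"jaw": 1},{"offset": [0.01,0.035,0],"rot": [0,0,0],"jaw": 1},{"offset": [0.01,0.035,0],"rot": [0,0,0],"jaw": 1}]'

```text
time_s: 15.27
position: [0.4879, 0.0399, 0.2411]
tool_rot: [-0.318, -3.124, -0.003]
contact_force: [0.7, 0.9, -1.7]
gripper_width: 0.0214
finger_force: 59.0
```

carry_out --targets '[{"offset": [0.008,0.035,0],"rot": [0,0,0],"jaw": 1},{"offset": [0.006,0.025,0],"rot": [0,0,0],"jaw": 1},{"offset": [0,0,0],"rot": [-0.4,-0.08,0.4],"jaw": 1},{"offset": [0,0,0],"rot": [-0.6,-0.11,0.6],"jaw": 1},{"offset": [0,0,0],"rot": [-0.6,-0.11,0.6],"jaw": 1},{"offset": [0,0,0],"rot": [-0.6,-0.11,0.6],"jaw": 1},{"offset": [0,0,0],"rot": [-0.6,-0.11,0.6],"jaw": 1},{"offset": [0,0,0],"rot": [-0.4,-0.08,0.4],"jaw": 1},{"offset": [0,0,0],"rot": [0,0,0],"jaw": 1},{"offset": [0,0,0],"rot": [0,0,0],"jaw": 1}]'

```text
time_s: 16.1
position: [0.4866, 0.0989, 0.2411]
tool_rot: [0.805, 2.898, 0.494]
contact_force: [-0.2, 0.4, -1.7]
gripper_width: 0.021
finger_force: 59.4
```

```bash
python3 - <<'E'
from g import *
go((.4958,.2627,.2205),(.4908,.8009,.3429),(.1792,.2923,-.9394))
E
```

```text
t 16.1 pos [0.4866 0.0989 0.2411] w 0.02104482130877179 F [-0.2407  0.4073 -1.7429] q [ 0.7786  0.1869 -0.9771  2.0152 -0.1355  0.7981  0.9401]
 off(now) [0.0768 0.13   0.0674] off(after turn) [0.0778 0.1286 0.0689] turn [-0.1073  0.0046  0.0759]
```

carry_out --targets '[{"offset": [0.01,0.017,0.009],"rot": [-0.1,0,0.07],"jaw": 1},{"offset": [0.015,0.025,0.013],"rot": [0,0,0],"jaw": 1},{"offset": [0.02,0.03,0.016],"rot": [0,0,0],"jaw": 1},{"offset": [0.015,0.025,0.013],"rot": [0,0,0],"jaw": 1},{"offset": [0.01,0.016,0.009],"rot": [0,0,0],"jaw": 1},{"offset": [0,0,0],"rot": [0,0,0],"jaw": 1},{"offset": [0,0,0],"rot": [0,0,0],"jaw": 1},{"offset": [0,0,0],"rot": [0,0,0],"jaw": 1}]'

```text
time_s: 16.77
position: [0.4935, 0.2444, 0.2237]
tool_rot: [0.811, 2.891, 0.511]
contact_force: [1.0, -0.6, -1.9]
gripper_width: 0.0212
finger_force: 59.5
```

```bash
python3 - <<'E'
from g import *
go((.4958,.2627,.2205),(.4908,.8009,.3429),(.1792,.2923,-.9394))
S=snap('scene');T=snap('top')
a=cv2.resize(S['frame'][170:320,280:480,::-1],(400,300),interpolation=cv2.INTER_CUBIC)
b=cv2.resize(T['frame'][130:280,110:310,::-1],(400,300),interpolation=cv2.INTER_CUBIC)
cv2.imwrite('pics/c7.png',np.hstack([b,a]))
for n,f in(('T',T),('S',S)):
    r=(110,130,200,150) if n=='T' else (280,170,200,150)
    for b in blobs(f,(0,170,90),(6,255,255),r,4): print(n,'red',b[0],b[1],b[2].round(1).tolist())
    for b in blobs(f,(105,90,30),(125,255,255),r,20): print(n,'blue',b[0],b[1])
E
```

```text
t 16.7667 pos [0.4935 0.2444 0.2237] w 0.021158964551571315 F [ 0.9962 -0.6228 -1.9149] q [ 0.3796  0.2696 -0.9296  1.9846  0.0682  0.6861  0.4788]
 off(now) [0.0075 0.0147 0.0087] off(after turn) [0.0076 0.0147 0.0087] turn [0.0034 0.0007 0.0257]
T red 137.0 [230.1022 203.2774] [[221.4, 210.0], [231.0, 194.0], [238.1, 198.2], [228.4, 214.3]]
T red 115.0 [212.3217 231.5391] [[205.3, 235.6], [214.3, 220.6], [221.5, 224.9], [212.5, 239.9]]
T red 7.0 [159.     182.7143] [[158.0, 182.0], [160.0, 182.0], [160.0, 184.0], [158.0, 184.0]]
T blue 60.0 [224.1833 197.9333]
T blue 57.0 [206.7544 226.5614]
T blue 33.0 [305.8182 146.6061]
S red 300.0 [336.6233 193.4833] [[322.2, 196.9], [345.5, 180.2], [352.5, 190.1], [329.2, 206.7]]
S red 40.0 [369.575 173.25 ] [[364.0, 170.0], [372.0, 170.0], [372.0, 179.0], [364.0, 179.0]]
S red 6.0 [419.  235.5] [[418.0, 235.0], [420.0, 235.0], [420.0, 236.0], [418.0, 236.0]]
S blue 545.0 [351.644 206.444]
```

View pics/c7.png

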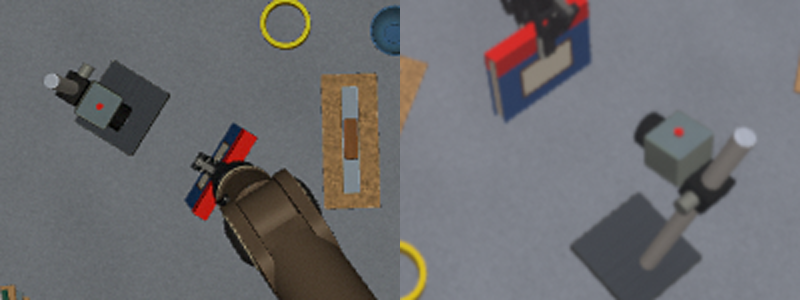

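carry_out --targets '[{"offset": [0.004,0.007,0.004],"rot": [0,0,0.02],"jaw": 1},{"offset": [0.0035,0.0075,0.0045],"rot": [0,0,0],"jaw": 1},{"offset": [0,0,0],"rot": [0,0,0],"jaw": 1},{"offset": [0,0,0],"rot": [0,0,0],"jaw": 1},{"offset": [0,0,0],"rot": [0,0,0],"jaw": 1},{"offset": [0,0,0],"rot": [0,0,0],"jaw": 1}]'

```text
time_s: 17.37
position: [0.4963, 0.2611, 0.2209]
tool_rot: [0.819, 2.888, 0.512]
contact_force: [0.7, 0.5, -1.7]
gripper_width: 0.0213
finger_force: 59.4
```

```bash
python3 - <<'E'
from g import *
go((.4958,.2627,.2205),(.4908,.8009,.3429),(.1792,.2923,-.9394))
T=snap('top');S=snap('scene')
s=manip.observe(); R=Ro.from_rotvec(s['tool_rot']).as_matrix(); x,y,z=-R[:,0],R[:,1],-R[:,2]
print('book x',x,'y',y,'z',z)
c=np.array(s['position'])+.0382*z
m=blobs(T,(0,170,90),(6,255,255),(190,130,120,150),20)
for b in m: print('T',b[0],b[1],[onz(T,q,.2567)@x-c@x for q in b[2]])
for X in(.074,-.074): print('pred T end',[proj(T,c+X*x+Y*y) for Y in(.011,-.011)],'S',[proj(S,c+X*x+Y*y-.105*k*z).round(1).tolist() for Y in(.011,) for k in(0,1)])
def edge(f,u,v,k,thr=(105,90,30)):
    pass
h=cv2.cvtColor(S['frame'],cv2.COLOR_RGB2HSV)
bl=cv2.inRange(h,np.array((105,90,25)),np.array((130,255,255)))[160:260,300:400]
cc=max(cv2.findContours(bl,cv2.RETR_EXTERNAL,cv2.CHAIN_APPROX_NONE)[0],key=cv2.contourArea)
q=cv2.convexHull(cc)[:,0]+[300,160]
ce=np.array(s['position'])-.0143*z+.011*y   # middle of front cover; intersect rays with cover plane
P=[]
for p in q:
    o,d=ray(S,p.astype(float)); P.append(o+d*((ce-o)@y)/(d@y)-ce)
P=np.array(P); print('cover blue extents x',(P@x).min(),(P@x).max(),'z',(P@z).min(),(P@z).max())
E
```

```text
t 17.3667 pos [0.4963 0.2611 0.2209] w 0.021294263872477775 F [ 0.6681  0.5323 -1.6548] q [ 0.3239  0.2854 -0.9111  1.9729  0.1014  0.6777  0.4178]
 off(now) [0.0013 0.0009 0.0008] off(after turn) [0.0013 0.0009 0.0008] turn [ 0.0096  0.0159 -0.0237]
book x [ 0.8512 -0.5248  0.0008] y [0.4925 0.7994 0.344 ] z [-0.1811 -0.2924  0.939 ]
T 134.0 [224.5224 202.5448] [np.float64(0.017864376060457487), np.float64(0.0734484493171414), np.float64(0.07384639463132148), np.float64(0.01828534248786412)]
T 103.0 [206.3204 231.1553] [np.float64(-0.07239384455332734), np.float64(-0.023050072053567905), np.float64(-0.023802527978315113), np.float64(-0.07312310380955023)]
pred T end [array([226.7983, 194.3161]), array([232.8159, 198.0245])] S [[333.8, 203.9], [338.3, 234.7]]
pred T end [array([200.7627, 235.9324]), array([206.9273, 239.4492])] S [[380.0, 173.0], [381.5, 204.4]]
cover blue extents x -0.07040910395571594 0.07426281334940316 z -0.04914207061178626 0.025085858245584042
```

carry_out --targets '[{"offset": [0.0015,0.001,0.0005],"rot": [0,0,-0.02],"jaw": 1},{"offset": [0,0,0],"rot": [0,0,0],"jaw": 1},{"offset": [0,0,0],"rot": [0,0,0],"jaw": 1},{"offset": [0,0,0],"rot": [0,0,0],"jaw": 1},{"offset": [0,0,0],"rot": [0,0,0],"jaw": 1},{"offset": [0,0,0],"rot": [0,0,0],"jaw": 1}]'

```text
time_s: 17.97
position: [0.4953, 0.2638, 0.2208]
tool_rot: [0.814, 2.89, 0.512]
contact_force: [-0.1, -0.4, -1.4]
gripper_width: 0.0213
finger_force: 59.4
```

```bash
python3 - <<'E'
from g import *
go((.4958,.2627,.2205),(.4908,.8009,.3429),(.1792,.2923,-.9394))
print(manip.observe()['joint_velocities'])
E
```

```text
t 17.9667 pos [0.4953 0.2638 0.2208] w 0.021271754606403202 F [-0.0633 -0.4007 -1.4269] q [ 0.3179  0.286  -0.9111  1.9728  0.1037  0.6765  0.4138]
 off(now) [-0.001  -0.0008  0.    ] off(after turn) [-0.001  -0.0008  0.    ] turn [0.0135 0.009  0.0068]
[-0.0007 -0.0013  0.0008  0.0002 -0.0002 -0.0002 -0.002 ]
```

Within about 1 mm and still; handing in.

```bash
python3 -c "
from station import manip
print(manip.close_job())"
```

```text
the job is handed in; nothing more can be done
None
```

I set the weight upright, lengthwise and centred on the cork mat and let go of it. The blue book is held still, spine up, its cover square to the lens and its middle 15 cm away, within about 1–2 mm of the measured view point. I handed the job in at about 18 s.

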